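Take the round lipstick from the revolving stand

TASK

Turn the revolving cosmetics stand (it has a knob on top) until the round lipstick (not the square case, the thin tube or the squat pot) stands at the front, over the pointer of the stand's foot, and let the stand come to rest there. Then lift that lipstick out of its pocket and stand it upright in the small steel dish.

Things in the scene. Friction and masses are not known exactly. Their poses are not given: they have to be found in the camera images.
- lipstick_center (a point): Centre (half-way up) of the round lipstick: a closed cylinder 26 mm in diameter, 84 mm tall, 45 g, lower third black and heavy, the rest bright metal; its z axis points up. It stands loosely in one of the stand's six square pockets (29 mm wide inside, walls 3 mm thick and 20 mm high above the floor), 110 mm from the axis of turning and at first 40 to 80 degrees from the front, on either side.
- knob (a point): Centre of the stand's round black knob, 36 mm in diameter and 35 mm tall, on the vertical axis of turning, 127 mm above the desk, higher than anything in the pockets; grip it at any yaw. Knob, white disc (286 mm wide, top 22 mm above the desk) and pockets (60 degrees apart) turn as one, either way, lightly (about 0.06 N m), and stay where they are left.
- stand_front (a point): Fixed point at the front of the stand, 110 mm from its axis, 67 mm above the desk, in line with the white tongue with a steel stud that sticks out from under the disc as pointer; the lipstick's centre lies here when it stands at the front. The foot is fixed. Other pockets hold a square case 20 x 20 x 84 mm, a thin tube 18 x 85 mm (foot 26 mm) and a squat pot 28 x 36 mm; two are empty.
- dish_in (a point): Centre of the inner floor, 4 mm above the desk, of a round steel dish fixed to the desk: 74 mm wide inside at the floor, outside 84 mm, its rim 13 mm above the desk. Open at the top.
There are look-alikes about, which are no part of the job. What is shaped like the part that bears lipstick_center but green or yellow is not meant.

How it is judged (in metres and radians):
On the way, in this order (a step that is already met when the one before it is completed fails the run):
1. the stand has been turned so that the lipstick, still standing in its pocket and not touched by the fingers, is at rest within 20 mm of the front point (horizontal distance between lipstick_center and stand_front below 0.02 m and z of lipstick_center in the frame of stand_front between -0.008 and 0.006 m and angle between lipstick_center's own z axis and vertical below 0.3 rad and linear speed of lipstick below 0.02 m/s and contact force between lipstick and the fingers below 0.3 N), for 0.2 s.
2. the lipstick is lifted out of its pocket at the front (raised 25 mm or more while within 60 mm of the front point) (z of lipstick_center in the frame of stand_front above 0.025 m and horizontal distance between lipstick_center and stand_front below 0.06 m), for 0.02 s.
At the end, for the whole second after the job is handed in: The lipstick stands upright (within 8 degrees, black end down) at rest on the floor of the dish, its axis within 25 mm of the dish's centre (anywhere inside the rim) (horizontal distance between lipstick_center and dish_in below 0.025 m and z of lipstick_center in the frame of dish_in between 0.036 and 0.048 m and angle between lipstick_center's own z axis and vertical below 0.15 rad and linear speed of lipstick below 0.02 m/s); the robot touches nothing.
It also fails if it takes over 54 s, if anything falls off the work surface, if the arm or the gripper's body presses on something with over 40 N, if the wrist force passes 120 N, or if a joint passes its speed limit or range.

ROBOT

A 6-joint arm with a two-finger parallel gripper is mounted at the origin on the work surface. World frame = base frame: x ahead of the robot, y to its left, z up, the work surface at z = 0. Lengths are in m, angles in degrees, forces in N, time in s.
With the tool pointing down it reaches from about 0.375 to 0.9 m from the base axis. Payload 3.1 kg.
Tool frame: the origin (TCP) lies midway between the tips of the shut fingers; the grasp point (between the pads) lies bot.hold_point_z behind it (bot.hold_point_z is the distance from the TCP to the grasp point, in m); z points along the fingers, y is the direction in which the jaws open and shut (so a half turn about z gives the same grasp; the last joint's range is limited). The gripper opens to 87 mm and grips with 3 to 60 N. Pads are 19 mm wide; open, the fingers measure 117 mm over their backs; the gripper's body (75 mm by 190 mm) begins 51 mm behind the grasp point.
Start: joints at [67.007, 30.224, 82.088, -0, 67.689, -10.227], TCP at [0.138, 0.61, 0.223] pointing down, gripper open.
Joint ranges: [-176.69, 176.69], [-43.24, 126.21], [12.49, 139.97], [-82, 262], [0, 151.66], [-163.58, 163.58]. Speed limits (degrees/s): [159.86, 159.86, 180, 180, 180, 180].

INTERFACE

Orientations are given as a 3x3 rotation matrix whose columns are the frame's x, y, z axes.
In Python, from rig import bot, vision gives the robot as it stands.
- The arm moves only by the shell command python3 -m inch 'ROWS'. ROWS is JSON, a list of rows, each a list of 5 numbers: the finger opening in mm, from 0 to 87, then the shift along the tool's x, y, z in mm, then the turn about the tool's z in rad. In form: [[hand, dx, dy, dz, roll], ...]. A call has 1 to 8 rows; each row is the pose to reach, as a shift and turn from the pose measured when the call began, along the tool's axes at that moment; what a row does not reach only later rows make up. A row lasts 1/10 s, in which the tool goes at most 50 mm and 8.59 degrees, less where a joint would pass 70% of its speed; a pose out of reach is approached as far as the arm can. A call with a gripper value outside its range is refused whole. The fingers move at their own pace and stop on an object; the grip force is fixed at half the most. Time passes only in rows, so rows that repeat a pose let the fingers close. It gives the time, the measured TCP pose, the force and the opening at its end, in the units of the state.
- bot.read_state(): the state, without advancing time (a new reading comes with each control period).
- vision.capture(name): name is "side" or "top"; returns (picture, depth): 384x512x3 uint8, red, green, blue; 384x512 float32, m along the optical axis (not along the pixel's ray), 0 where there is no reading.
- vision.camera_model(name): a dict with "intrinsics" (3x3 intrinsics, pixels), "dist" ([k1, k2, p1, p2, k3] as OpenCV has them; the pictures are not rectified), "camera_from_world" (4x4, takes a point from world to camera coordinates). Camera axes: x right, y down, z forward; pixel columns grow to the right and rows downward; lengths in m; the calibration is good to about 2 mm. A picture is of the moment at which its call begins. camera_model takes no time and is no camera call.
- bot.hand_in(): hands the job in, once; it reports no verdict.
The state is a dict: "time_s": time; "joint_positions": joint angles; "qvel": joint speeds; "tau": joint torques, N m; "position": TCP position; "tcp_rot": TCP orientation; "force": force on the tool from outside, world axes, zero at the start; "moment": the same for the moment, N m; "opening": opening from 0.0 (shut) to 1.0 (fully open).
Only numpy, scipy, OpenCV 4.12 (cv2) and the standard library are available. Lean on these libraries where they do the work, as an engineer would, in place of code of your own. Each camera call takes 0.05 s, during which the arm holds its last target. There are 200 camera calls.

## Working session

There is one attempt and no reset: what is moved stays moved. The work goes in short steps, Python scripts to look and compute and a shell command to move; the robot and the scene stay as the last step left them, time stands still between calls to the robot, and variables do not carry over. Pictures are saved under pics/ and viewed, about 8 in all and at most 12, crops included, and the job is handed in when it is done.

```bash
mkdir -p pics; cat > h.py <<'E'
import numpy as np, cv2
from rig import bot, vision
def cast(name,uv,z):
    m=vision.camera_model(name);T=np.array(m["camera_from_world"]);K=np.array(m["intrinsics"],float);d=np.array(m["dist"],float)
    p=cv2.undistortPoints(np.array(uv,float).reshape(-1,1,2),K,d).reshape(-1,2)
    R=T[:3,:3];c=-R.T@T[:3,3]
    r=np.c_[p,np.ones(len(p))]@R
    return c+r*((z-c[2])/r[:,2])[:,None]
def world(name,depth):
    h,w=depth.shape;vv,uu=np.mgrid[:h,:w]
    m=vision.camera_model(name);T=np.array(m["camera_from_world"]);K=np.array(m["intrinsics"],float);d=np.array(m["dist"],float)
    p=cv2.undistortPoints(np.c_[uu.ravel(),vv.ravel()].astype(float).reshape(-1,1,2),K,d).reshape(-1,2)
    P=np.c_[p,np.ones(len(p))]*depth.reshape(-1,1)
    return ((P-T[:3,3])@T[:3,:3]).reshape(h,w,3)
def shot(name,f):
    a,d=vision.capture(name);cv2.imwrite('pics/%s.png'%f,a[:,:,::-1]);np.savez('pics/%s.npz'%f,a=a,d=d);return a,d
E
python3 - <<'E'
from h import *
a,_=shot('top','t0');b,_=shot('side','s0')
s=bot.read_state();print(s['time_s'],s['position'],s['tcp_rot'],s['opening'],bot.hold_point_z)
for n in('top','side'):
    T=np.array(vision.camera_model(n)["camera_from_world"]);print(n,-T[:3,:3].T@T[:3,3],T[2,:3])
E
```

```text
0.1 [0.13780224 0.60895326 0.2216814 ] [[-9.75279590e-01  2.20973133e-01 -7.71949617e-04]
 [ 2.20974183e-01  9.75278059e-01 -1.76555789e-03]
 [ 3.62724666e-04 -1.89249352e-03 -9.99998143e-01]] 1.0039458201192792 0.0187
top [0.42243798 0.00155845 0.82784906] [ 0.17728359  0.00359518 -0.98415324]
side [ 0.40510261 -0.75024122  0.7596003 ] [ 0.17650576  0.7303276  -0.65989948]
```

View pics/t0.png

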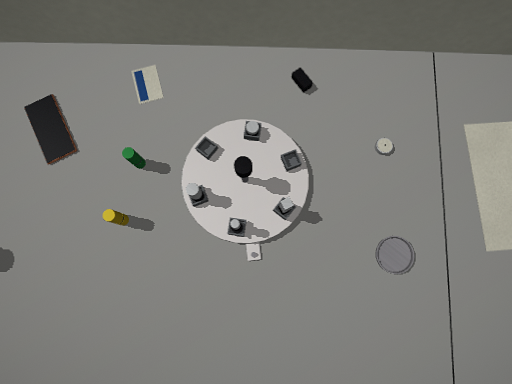

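View pics/s0.png

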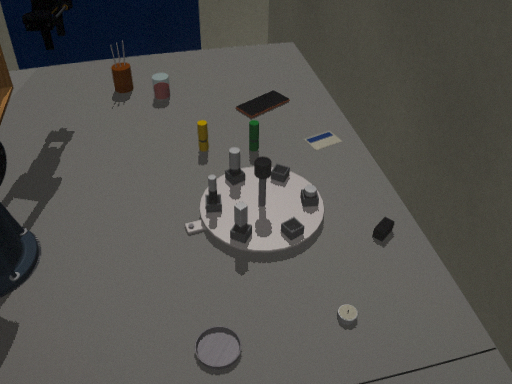

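Candidates: round lipstick at top (195,190) / side (234,160). Thin tube at top (236,226) / side (212,187). Square case at top (286,206) / side (241,217). Pot at top (252,129) / side (310,192). The green (134,157) and yellow (112,216) look-alikes are off the stand. I'll check the choice in one crop and measure.

```bash
python3 - <<'E'
from h import *
S=np.load('pics/s0.npz');Tn=np.load('pics/t0.npz')
c1=cv2.resize(S['a'][135:255,180:335],None,fx=5,fy=5,interpolation=cv2.INTER_CUBIC)
cv2.imwrite('pics/c0.png',c1[:,:,::-1])
a=Tn['a'];g=a.min(2);hs=cv2.cvtColor(a,cv2.COLOR_RGB2HSV)
W=world('top',Tn['d']);
# items by height from depth
print('kn',W[167,243],'lip',W[188,194],'tube',W[225,236],'case',W[205,287],'pot',W[129,252],'disc',W[200,260],'tongue',W[252,254],'dishfloor',W[255,394])
def blob(m,k):
    n,l,st,ce=cv2.connectedComponentsWithStats(m.astype(np.uint8))
    i=1+np.argsort(-st[1:,4])[:k];return [(ce[j].round(1),st[j]) for j in i]
Z=W[...,2];box=np.zeros(Z.shape,bool);box[115:265,175:315]=1
for z0,z1,zz in((.112,.16,.144),(.08,.112,.108)):
    for c,s in blob(box&(Z>z0)&(Z<z1)&(Tn['d']>0),5):print(z0,c,s,cast('top',c,zz))
# disc, white pixels at disc height
m=box&(Z>.015)&(Z<.03);ys,xs=np.nonzero(m)
h=cv2.convexHull(np.c_[xs,ys].astype(np.float32)).reshape(-1,2)
P=cast('top',h,.022);from scipy.optimize import least_squares
r=least_squares(lambda q:np.hypot(P[:,0]-q[0],P[:,1]-q[1])-q[2],[.5,0,.143],loss='soft_l1',f_scale=.002).x;print('disc',r)
# stud / tongue
t=a[240:265,242:266].min(2);print('tongue blob',blob((a[240:265,242:266].min(2)>150),2))
# dish rim: ellipse
m=(Z[225:285,365:425]>.007)&(Z[225:285,365:425]<.02);ys,xs=np.nonzero(m);print(len(xs))
h=cv2.convexHull(np.c_[xs+365,ys+225].astype(np.float32)).reshape(-1,2);P=cast('top',h,.013)
print('dish',least_squares(lambda q:np.hypot(P[:,0]-q[0],P[:,1]-q[1])-q[2],[P[:,0].mean(),P[:,1].mean(),.042],loss='soft_l1',f_scale=.002).x)
E
```

```text
kn [0.60005612 0.03239941 0.14470888] lip [0.56368605 0.13000847 0.10916043] tube [0.49227067 0.04376759 0.10923726] case [ 0.53460405 -0.05538869  0.10820018] pot [0.70820148 0.01940603 0.06032915] disc [ 0.55761133 -0.00224125  0.02220527] tongue [0.44363375 0.0079427  0.00988217] dishfloor [ 0.44501799 -0.30187471  0.00523748]
0.112 [243.3 166.4] [234 156  19  22 330] [[0.60143776 0.03189762 0.144     ]]
0.112 [284.  199.5] [284 199   1   2   2] [[ 0.53933989 -0.0467823   0.144     ]]
0.112 [237.5 221. ] [237 221   2   1   2] [[0.49642472 0.03920666 0.144     ]]
0.112 [287.5 204.5] [287 204   2   2   2] [[ 0.52999853 -0.05348262  0.144     ]]
0.112 [233.5 222. ] [233 222   2   1   2] [[0.49435711 0.04658122 0.144     ]]
0.08 [193.3 190. ] [186 183  15  15 163] [[0.55982188 0.13137849 0.108     ]]
0.08 [286.5 204. ] [280 197  14  15 124] [[ 0.53660775 -0.05439169  0.108     ]]
0.08 [235.3 224. ] [231 219  10  11  68] [[0.49431357 0.04528145 0.108     ]]
disc [0.60464142 0.03238057 0.1421896 ]
tongue blob [(array([10.5, 11.1]), array([  4,   4,  15,  17, 185], dtype=int32)), (array([8. , 0.8]), array([ 0,  0, 21,  3, 47], dtype=int32))]
269
dish [ 0.44597164 -0.300649    0.04190501]
```

View pics/c0.png

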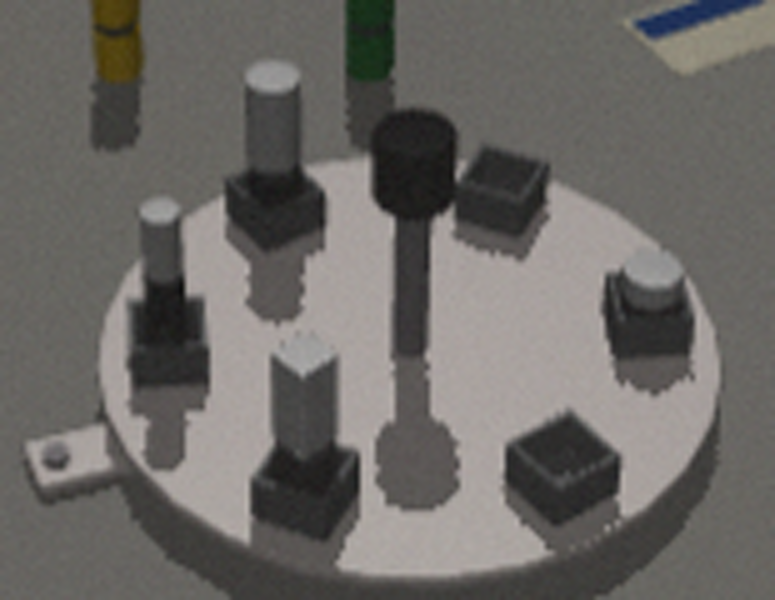

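The crop confirms the round lipstick at crop (272,120), the left pocket. The thin tube has a foot, the case is square, the pot is squat. The axis is about (0.604,0.032) and the lipstick is at 113° about it. The tongue is at about 188°, so the stand turns about +75° CCW. I'll go over the knob now, pre-rolling 60°.

```bash
R='' ; python3 -m inch '[[70,-50,-40,0,0.15],[70,-90,-71,0,0.3],[70,-130,-103,0,0.45],[70,-170,-134,0,0.6],[70,-210,-166,0,0.75],[70,-250,-198,0,0.9],[70,-290,-229,0,1.05],[70,-330,-261,0,1.05]]'
cat >> h.py <<'E'
def to(x,y,z):
    s=bot.read_state();R=np.array(s['tcp_rot']);d=(np.array([x,y,z])-s['position'])@R*1000
    print('t',round(s['time_s'],2),'p',np.round(s['position'],4),'psi_y',np.degrees(np.arctan2(R[1,1],R[0,1])).round(1),'j6',round(s['joint_positions'][5],1),'op',round(s['opening'],3),'F',np.round(s['force'],1),'-> d',d.round(1))
E
python3 - <<'E'
from h import *
to(.604,.0325,.2217)
p=cast('top',[[252.5,251.1]],.01)[0];print(p,np.degrees(np.arctan2(p[1]-.0325,p[0]-.604)))
E
```

```text
time_s: 0.9
position: [0.3896, 0.2962, 0.2219]
tcp_rot: [[-0.291, 0.957, -0.001], [0.957, 0.291, -0.002], [-0.001, -0.001, -1.0]]
force: [0.5, 1.7, 0.7]
opening: 0.805
t 0.9 p [0.3896 0.2962 0.2219] psi_y 16.9 j6 7.3 op 0.805 F [0.5 1.7 0.7] -> d [-314.7  128.3    0.5]
[0.44549798 0.01128881 0.01      ] -172.3778030746535
```

```bash
python3 -m inch '[[70,-45,18,0,0],[70,-90,37,0,0],[70,-135,55,0,0],[70,-180,73,0,0],[70,-225,92,0,0],[70,-270,110,0,0],[70,-315,128,0,0],[70,-315,128,20,0]]'
python3 - <<'E'
from h import *
to(.604,.0325,.113)
E
```

```text
time_s: 1.7
position: [0.6107, 0.0261, 0.2043]
tcp_rot: [[-0.286, 0.958, 0.011], [0.958, 0.286, -0.005], [-0.008, 0.009, -1.0]]
force: [0.5, 0.2, -0.9]
opening: 0.805
t 1.7 p [0.6107 0.0261 0.2043] psi_y 16.6 j6 -24.4 op 0.805 F [ 0.5  0.2 -0.9] -> d [ 8.8 -5.4 91.2]
```

```bash
python3 -m inch '[[70,8,-4,0,0],[70,8,-4,25,0],[70,8,-4,55,0],[70,8,-4,75,0],[70,8,-4,85,0],[70,8,-4,90,0],[70,8,-4,90,0]]'
python3 - <<'E'
from h import *
to(.604,.0325,.113)
E
```

```text
time_s: 2.4
position: [0.6054, 0.0327, 0.1144]
tcp_rot: [[-0.287, 0.958, 0.01], [0.958, 0.287, -0.005], [-0.008, 0.008, -1.0]]
force: [0.6, 0.9, 0.6]
opening: 0.802
t 2.4 p [0.6054 0.0327 0.1144] psi_y 16.7 j6 -23.8 op 0.802 F [0.6 0.9 0.6] -> d [ 0.2 -1.4  1.4]
```

```bash
python3 -m inch '[[30,0,0,0,0],[20,0,0,0,0],[20,0,0,0,0],[20,0,0,0,0],[20,0,0,0,0],[20,0,0,0,0]]'; python3 -m inch '[[20,0,0,0,-0.08],[20,0,0,0,-0.18],[20,0,0,0,-0.28],[20,0,0,0,-0.38],[20,0,0,0,-0.48],[20,0,0,0,-0.58],[20,0,0,0,-0.65],[20,0,0,0,-0.65]]'
python3 - <<'E'
from h import *
to(.604,.0325,.113)
E
```

```text
time_s: 3.0
position: [0.6067, 0.033, 0.1147]
tcp_rot: [[-0.286, 0.958, 0.013], [0.958, 0.286, -0.005], [-0.008, 0.011, -1.0]]
force: [3.4, 2.1, -0.7]
opening: 0.404
time_s: 3.8
position: [0.6075, 0.0336, 0.1147]
tcp_rot: [[-0.807, 0.59, 0.015], [0.59, 0.808, -0.004], [-0.014, 0.006, -1.0]]
force: [2.1, 3.3, -1.8]
opening: 0.409
t 3.8 p [0.6075 0.0336 0.1147] psi_y 53.9 j6 -61.1 op 0.409 F [ 2.1  3.3 -1.8] -> d [ 2.2 -3.   1.7]
```

```bash
python3 -m inch '[[20,0,0,0,-0.1],[20,0,0,0,-0.2],[20,0,0,0,-0.3],[20,0,0,0,-0.4],[20,0,0,0,-0.5],[20,0,0,0,-0.58],[20,0,0,0,-0.64],[20,0,0,0,-0.64]]'
python3 - <<'E'
from h import *
to(.604,.0325,.113)
s,d=shot('side','s1')
cv2.imwrite('pics/c1.png',cv2.resize(s[100:270,130:345],None,fx=3,fy=3)[:,:,::-1])
E
```

```text
time_s: 4.6
position: [0.6079, 0.0346, 0.1148]
tcp_rot: [[-1.0, -0.006, 0.016], [-0.006, 1.0, -0.001], [-0.016, -0.001, -1.0]]
force: [3.2, 4.5, -1.4]
opening: 0.404
t 4.6 p [0.6079 0.0346 0.1148] psi_y 90.4 j6 -97.7 op 0.404 F [ 3.2  4.5 -1.4] -> d [ 3.9 -2.1  1.7]
```

View pics/c1.png

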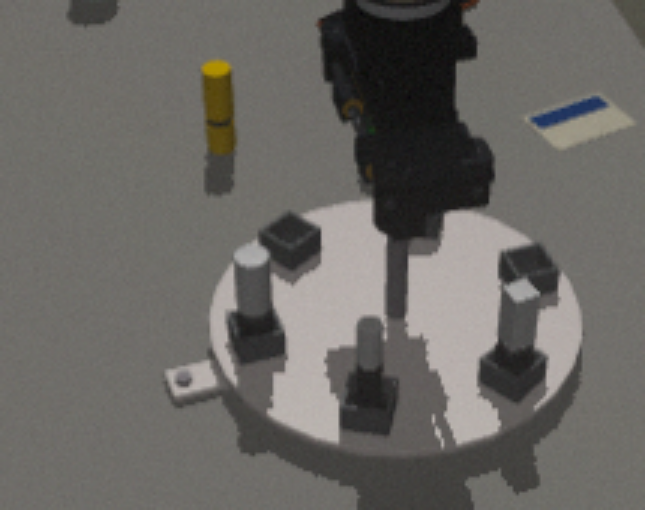

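The lipstick (crop (252,255), side px (214,185)) now stands behind the tongue (crop (190,382)). I'll check it numerically, open, rise and re-measure from the top.

```bash
python3 -m inch '[[45,0,0,0,0],[70,0,0,0,0],[70,0,0,0,0],[70,0,0,-20,0],[70,0,0,-60,0],[70,0,0,-100,0],[70,0,0,-110,0]]'
cat > meas.py <<'E'
from h import *
for n in('side','top'):
    a,d=shot(n,n+'_m');W=world(n,d);Z=W[...,2]
    m=(d>0)&(Z>.098)&(Z<.116)&(np.hypot(W[...,0]-.496,W[...,1]-.02)<.04)
    c,l,st,ce=cv2.connectedComponentsWithStats(m.astype(np.uint8))
    for j in range(1,c):
        if st[j,4]>20:
            Q=W[l==j];print(n,ce[j],st[j],Q.mean(0),'cast',cast(n,ce[j],.107))
    # knob top and disc
    m=(Z>.015)&(Z<.03)&(np.hypot(W[...,0]-.604,W[...,1]-.033)<.16);print(n,'disc px extents',W[m].min(0),W[m].max(0))
to(.496,.018,.2)
E
python3 meas.py
```

```text
time_s: 5.35
position: [0.6085, 0.0339, 0.2295]
tcp_rot: [[-1.0, -0.005, 0.024], [-0.005, 1.0, -0.004], [-0.024, -0.004, -1.0]]
force: [0.8, -0.5, -0.5]
opening: 0.799
side [213.35833333 186.26666667] [208 181  12  12 120] [0.4944526  0.0179897  0.10729631] cast [[0.49448802 0.01830863 0.107     ]]
side disc px extents [ 0.46142624 -0.10894143  0.01504163] [0.74624568 0.17754242 0.02996305]
top disc px extents [ 0.46210591 -0.10882863  0.01650784] [0.65698701 0.02818875 0.02985986]
t 5.45 p [0.607  0.0342 0.2268] psi_y 90.3 j6 -97.6 op 0.799 F [-1.1 -0.2 -0.2] -> d [111.6 -15.5  24.6]
```

```bash
python3 -m inch '[[70,30,-4,0,0],[70,65,-9,0,0],[70,95,-14,0,0],[70,112,-16,10,0],[70,112,-16,40,0],[70,112,-16,65,0],[70,112,-16,80,0],[70,112,-16,80,0]]'
python3 - <<'E'
from h import *
to(.4945,.018,.072)
E
```

```text
time_s: 6.25
position: [0.4933, 0.0177, 0.1411]
tcp_rot: [[-1.0, -0.005, 0.011], [-0.005, 1.0, -0.001], [-0.011, -0.001, -1.0]]
force: [-0.1, 0.5, -0.7]
opening: 0.806
t 6.25 p [0.4933 0.0177 0.1411] psi_y 90.3 j6 -101.3 op 0.806 F [-0.1  0.5 -0.7] -> d [-0.4  0.4 69.1]
```

```bash
python3 -m inch '[[70,0,0,25,0],[70,0,0,50,0],[70,0,0,62,0],[70,0,0,69,0],[70,0,0,69,0],[45,0,0,69,0],[30,0,0,69,0],[18,0,0,69,0]]';python3 -m inch '[[15,0,0,0,0],[15,0,0,0,0],[15,0,0,0,0],[15,0,0,0,0]]'
python3 - <<'E'
from h import *
to(.4945,.018,.18)
E
```

```text
time_s: 7.05
position: [0.4946, 0.0176, 0.0729]
tcp_rot: [[-1.0, -0.005, 0.013], [-0.005, 1.0, -0.002], [-0.013, -0.002, -1.0]]
force: [0.3, -0.1, -0.7]
opening: 0.613
time_s: 7.45
position: [0.4945, 0.0177, 0.073]
tcp_rot: [[-1.0, -0.005, 0.012], [-0.005, 1.0, -0.001], [-0.012, -0.001, -1.0]]
force: [-0.4, -0.4, 0.5]
opening: 0.293
t 7.45 p [0.4945 0.0177 0.073 ] psi_y 90.3 j6 -101.3 op 0.293 F [-0.4 -0.4  0.5] -> d [  -1.3    0.2 -107. ]
```

```bash
python3 -m inch '[[15,0,0,-8,0],[15,0,0,-22,0],[15,0,0,-42,0],[15,0,0,-65,0],[15,0,0,-90,0],[15,0,0,-110,0],[15,0,0,-115,0],[15,0,0,-115,0]]'
python3 - <<'E'
from h import *
to(.446,-.3007,.188)
a,_=shot('side','s2');cv2.imwrite('pics/c2.png',cv2.resize(a[80:270,120:345],None,fx=3,fy=3)[:,:,::-1])
E
```

```text
time_s: 8.25
position: [0.4934, 0.0178, 0.1887]
tcp_rot: [[-1.0, -0.005, 0.014], [-0.005, 1.0, -0.002], [-0.014, -0.002, -1.0]]
force: [-0.4, 0.9, -1.1]
opening: 0.289
t 8.25 p [0.4934 0.0178 0.1887] psi_y 90.3 j6 -101.3 op 0.289 F [-0.4  0.9 -1.1] -> d [  49.1 -318.2    0.7]
```

View pics/c2.png

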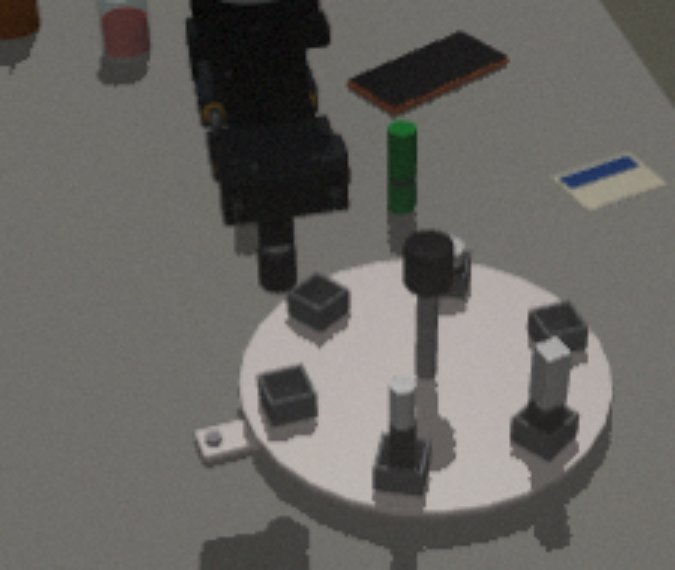

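The lipstick hangs upright in the fingers (crop (277,265)) and the front pocket (287,392) is empty. Next, over to the dish.

```bash
python3 -m inch '[[15,4,-25,0,0],[15,10,-65,0,0],[15,17,-110,0,0],[15,24,-155,0,0],[15,31,-200,0,0],[15,38,-245,0,0],[15,44,-285,0,0],[15,49,-310,0,0]]'; python3 -m inch '[[15,0,-8,0,0],[15,0,-8,0,0],[15,0,-8,0,0]]'
python3 - <<'E'
from h import *
to(.446,-.3007,.055)
a,d=shot('side','s3');cv2.imwrite('pics/c3.png',cv2.resize(a[200:384,120:345],None,fx=3,fy=3)[:,:,::-1])
W=world('side',d);Z=W[...,2]
m=(d>0)&(Z<.2)&(Z>.02)&(np.hypot(W[...,0]-.446,W[...,1]+.3)<.06)
print(np.sort(Z[m])[:10])
E
```

```text
time_s: 9.1
position: [0.4443, -0.2952, 0.1861]
tcp_rot: [[-1.0, -0.003, 0.011], [-0.003, 1.0, -0.001], [-0.011, -0.001, -1.0]]
force: [0.7, 1.0, -0.4]
opening: 0.292
time_s: 9.4
position: [0.4439, -0.3015, 0.1851]
tcp_rot: [[-1.0, -0.003, 0.009], [-0.003, 1.0, 0.002], [-0.009, 0.002, -1.0]]
force: [0.0, -0.0, -1.7]
opening: 0.293
t 9.4 p [ 0.4439 -0.3015  0.1851] psi_y 90.2 j6 -136.9 op 0.293 F [ 0.  -0.  -1.7] -> d [ -0.9   0.5 130.2]
[0.13845802 0.13886058 0.13887635 0.1390538  0.13917743 0.13919419
 0.13926445 0.13953178 0.13975311 0.1402112 ]
```

View pics/c3.png

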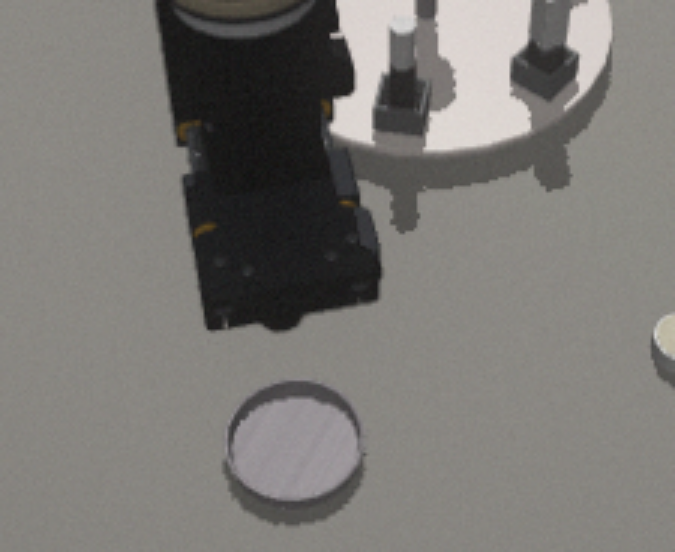

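```bash
python3 -m inch '[[15,-1,0,20,0],[15,-1,0,55,0],[15,-1,0,85,0],[15,-1,0,108,0],[15,-1,0,122,0],[15,-1,0,127,0],[15,-1,0,127,0],[15,-1,0,127,0]]'; python3 -m inch '[[15,0,0,2,0],[15,0,0,4,0],[15,0,0,4,0]]'
python3 -c "
from h import *
to(.446,-.3007,.052)"
```

```text
time_s: 10.25
position: [0.4469, -0.3007, 0.0592]
tcp_rot: [[-1.0, -0.005, 0.01], [-0.005, 1.0, 0.001], [-0.01, 0.001, -1.0]]
force: [-0.5, -0.4, -1.1]
opening: 0.295
time_s: 10.55
position: [0.447, -0.3007, 0.0555]
tcp_rot: [[-1.0, -0.005, 0.011], [-0.005, 1.0, 0.0], [-0.011, 0.0, -1.0]]
force: [-0.2, 1.1, -0.3]
opening: 0.293
t 10.55 p [ 0.447  -0.3007  0.0555] psi_y 90.3 j6 -136.9 op 0.293 F [-0.2  1.1 -0.3] -> d [1.  0.  3.5]
```

```bash
python3 -m inch '[[15,0,0,1,0],[15,0,0,2,0],[15,0,0,2.5,0],[15,0,0,2.5,0]]'; python3 -m inch '[[15,0,0,1,0],[15,0,0,1.5,0],[15,0,0,1.5,0]]'
python3 -c "
from h import *
to(.446,-.3007,.052)"
```

```text
time_s: 10.95
position: [0.4469, -0.3007, 0.0528]
tcp_rot: [[-1.0, -0.005, 0.01], [-0.005, 1.0, 0.001], [-0.01, 0.001, -1.0]]
force: [0.2, -0.4, -0.2]
opening: 0.293
time_s: 11.25
position: [0.4471, -0.3008, 0.0519]
tcp_rot: [[-1.0, -0.005, 0.011], [-0.005, 1.0, 0.0], [-0.011, 0.0, -1.0]]
force: [-0.2, 0.5, 3.6]
opening: 0.294
t 11.25 p [ 0.4471 -0.3008  0.0519] psi_y 90.3 j6 -136.9 op 0.294 F [-0.2  0.5  3.6] -> d [ 1.1  0.1 -0.2]
```

Contact: +3.6 N at the expected height. I'll open slowly and then rise.

```bash
python3 -m inch '[[28,0,0,0,0],[32,0,0,0,0],[40,0,0,0,0],[55,0,0,0,0],[65,0,0,0,0],[65,0,0,0,0]]'; python3 -m inch '[[65,0,0,-10,0],[65,0,0,-35,0],[65,0,0,-75,0],[65,0,0,-115,0],[65,0,0,-140,0],[65,0,0,-140,0]]'; python3 -m inch '[[65,0,30,0,0],[65,0,70,0,0],[65,0,110,0,0],[65,0,150,0,0],[65,0,150,0,0],[65,0,150,0,0]]'
python3 - <<'E'
from h import *
to(.446,-.3,.2)
for n in('top','side'):
    a,d=shot(n,n+'_f');W=world(n,d);Z=W[...,2]
    m=(d>0)&(Z>.079)&(Z<.096)&(np.hypot(W[...,0]-.446,W[...,1]+.3)<.05)
    print(n,W[m].mean(0),m.sum(),Z[m].max())
    if n=='side':cv2.imwrite('pics/c4.png',cv2.resize(a[200:384,120:345],None,fx=3,fy=3)[:,:,::-1])
E
```

```text
time_s: 11.85
position: [0.4471, -0.3008, 0.0517]
tcp_rot: [[-1.0, -0.005, 0.011], [-0.005, 1.0, 0.0], [-0.011, 0.0, -1.0]]
force: [-0.5, -0.2, 0.6]
opening: 0.647
time_s: 12.45
position: [0.4476, -0.3028, 0.1965]
tcp_rot: [[-1.0, -0.005, 0.018], [-0.005, 1.0, -0.007], [-0.017, -0.007, -1.0]]
force: [0.7, -0.2, 0.8]
opening: 0.747
time_s: 13.05
position: [0.4466, -0.152, 0.1952]
tcp_rot: [[-1.0, -0.007, 0.017], [-0.007, 1.0, -0.007], [-0.017, -0.007, -1.0]]
force: [-0.4, 0.0, -0.6]
opening: 0.748
t 13.05 p [ 0.4466 -0.152   0.1952] psi_y 90.4 j6 -123.1 op 0.748 F [-0.4  0.  -0.6] -> d [   1.6 -148.    -3.8]<stdin>:6: RuntimeWarning: Mean of empty slice.
  ret = um.true_divide(
Traceback (most recent call last):
ValueError: zero-size array to reduction operation maximum which has no identity
```

Top view may be hidden by the arm; look from the side.

```bash
python3 - <<'E'
from h import *
a,d=shot('side','side_f');W=world('side',d);Z=W[...,2]
m=(d>0)&(Z>.02)&(Z<.12)&(np.hypot(W[...,0]-.446,W[...,1]+.3)<.05)
t=m&(Z>.082);print(m.sum(),t.sum(),W[t].mean(0) if t.any() else None,Z[m].max() if m.any() else None)
cv2.imwrite('pics/c4.png',cv2.resize(a[200:384,120:345],None,fx=3,fy=3)[:,:,::-1])
E
```

```text
465 178 [ 0.44766992 -0.30126323  0.0873579 ] 0.09116088602412205
```

View pics/c4.png

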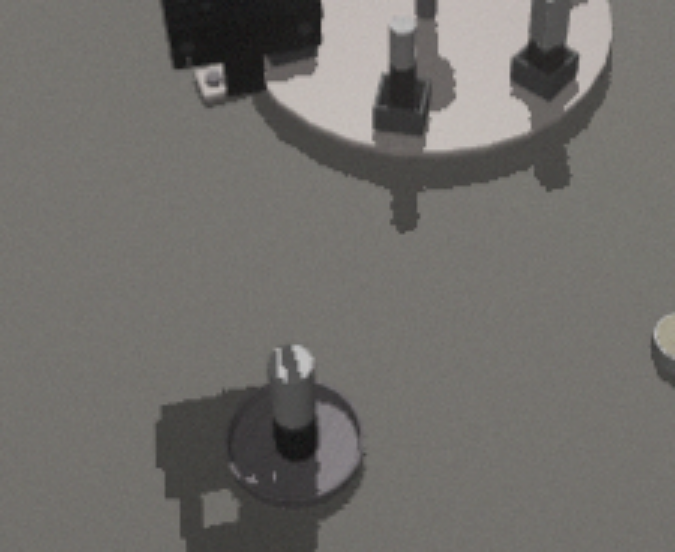

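The lipstick stands upright, black end down, in the dish (crop (294,405)). Its top is at about 0.088 m, within 2 mm of the dish centre, and the arm is clear. Handing in.

```bash
python3 -c "
from rig import bot
print(bot.hand_in())"
```

```text
the job is handed in; nothing more can be done
None
```

The lipstick now stands upright in the steel dish, and I handed the job in at about 13 s of the 54 s allowed. The hand-in gives no verdict.

- **Turning the stand:** I gripped the knob and turned the stand about 74° counter-clockwise. The side view then put the lipstick at (0.4945, 0.018), about 2 mm from the front point I computed. I opened the fingers and left it at rest there before touching the lipstick.
- **Lifting and placing:** I gripped the lipstick (opening about 25.5 mm) and lifted it 115 mm straight up. I lowered it into the dish until I felt a light 3.6 N contact, then released it and moved the arm away.
- **Last checks:** The final side view shows the lipstick upright, black end down. Its axis is about 2 mm from the dish centre and its top is at about 0.088 m, as expected for standing on the floor.
- **Checks that failed:** After the stand was turned and again at the end, the top camera found no lipstick, probably because the arm was in its way. Both of those positions therefore rest on the side view alone.

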